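Start up the bench polisher from its control box

TASK

Start the polisher from its grey control box with the fingertips: first push down the raised amber half of the main rocker until the rocker is fully tipped on, then push the square blue extraction key all the way in so that it stays down, then press the round green start button fully down, hold it there for about half a second and let go. Keep to that order, do not press the red stop button, and leave the steel workpiece, the cup, the screwdriver and the jar standing or lying where they are.

Things in the scene. Friction and masses are not known exactly. Their poses are not given: they have to be found in the camera images.
- console: grey sheet-steel control box, fixed to the bench, 200 mm (its x) by 340 mm (its y) by 60 mm high; origin at the centre of its underside, z up, x away from the robot, turned up to 0.35 rad about z. Rocker near its +y end; three push buttons elsewhere on its top, their places swap
- rocker (a joint): main rocker, hinge along the box's y at z = 76 mm: halves 34 mm long, 30 mm wide, in a V of 0.4 rad; grey half towards the box's -x, amber half +x, in a black 84 x 46 mm housing 16 mm high. 0 = off (grey half level, amber half sloping up to a tip at z = 93 mm), 0.40 = fully on (amber half level, grey raised). Friction about 3 N at the amber half; stays where left; starts at 0 to 0.06 rad
- rocker_on (a point): point on the upper face of the rocker's amber half where to push, on its mid-line 23 mm from the hinge (11 mm from the tip); moves with the rocker, from about z = 89 mm (off) to 80 mm (on)
- blue (a joint): blue extraction key's travel in m: 0 = out, 0.006 = fully in; friction about 2.5 N, no spring: it stays where it is pushed
- blue_top (a point): centre of the top of the square blue key (32 x 32 mm cap, in a black square housing 48 mm wide, 12 mm high): 22 mm above the box's top when out (z = 82 mm), 16 mm when in; z up, sides along the box's
- green (a joint): green start button's travel in m: 0 = out, 0.006 = fully down; springs back, 5 N when fully down
- green_top (a point): centre of the top of the round green button (32 mm diameter, in a round black housing 48 mm wide, 12 mm high): 22 mm above the box's top when out (z = 82 mm)
- red (a joint): red stop button's travel in m: 0 = out, 0.006 = fully down; a spring button like the green one, not to be pressed
- red_top (a point): centre of the top of the round red stop button (same size as the green one)
- workpiece: loose steel cylinder, 28 mm diameter, 45 mm tall, standing on the box's top between the controls; origin at the centre of its underside
- mug: loose steel cup, 84 mm diameter, 85 mm tall, standing on the bench beside the box's +y end; origin at the centre of its underside
- driver: loose screwdriver with a red handle, about 200 mm long, lying on the bench beyond the box; origin near its middle, x from handle to blade
- jar: loose closed jar, 60 mm diameter, 65 mm tall, standing on the bench beside the box's -y end; origin at the centre of its underside
There are look-alikes about, which are no part of the job. What is shaped like the jar but pink is not meant.

How it is judged:
By the outcome, as a careful person would: the job done as asked, in the order asked, and still so for the second after the job is handed in, with the robot touching nothing.
It also fails if it takes over 40 s, if anything falls off the work surface, if the arm or the gripper's body presses on something with over 40 N, if the wrist force passes 120 N, or if a joint passes its speed limit or range.

ROBOT

A 7-joint arm with a two-finger parallel gripper is mounted at the origin on the work surface. World frame = base frame: x ahead of the robot, y to its left, z up, the work surface at z = 0. Lengths are in m, angles in rad, forces in N, time in s.
With the tool pointing down it reaches from about 0.35 to 0.9 m from the base axis. Payload 19.9 kg.
Tool frame: the origin (TCP) lies midway between the tips of the shut fingers; the grasp point (between the pads) lies 19 mm behind it; z points along the fingers, y is the line along which they close (so a half turn about z gives the same grasp; the last joint's range is limited). The gripper opens to 85 mm and grips with 20 to 120 N. Pads are 22 mm wide; open, the fingers measure 114 mm over their backs; the gripper's body (76 mm by 85 mm) begins 54 mm behind the grasp point. The pads swing forward as they close: fully open they stand 13 mm farther back than shut.
Start: joints at [1.196, 0.417, -0.01, 1.614, 0.005, 1.111, -0.053], TCP at [0.204, -0.591, 0.231] pointing down, gripper open.
Joint ranges: [-2.81, 2.81], [-0.39, 2.02], [-1.27, 1.25], [0.06, 2.57], [-1.19, 4.33], [0.19, 2], [-2.82, 2.82]. Speed limits (rad/s): [1.89, 1.89, 2.39, 2.39, 3.01, 3.01, 3.01].

INTERFACE

Orientations are given as a unit quaternion [w, x, y, z].
In Python, from rig import observe, cams, workorder gives the robot as it stands.
- The arm moves only by the tool move_arm, never from a script. Its argument "steps" is a list of rows, each a list of 3 entries, a list of its own where there are three numbers: the finger opening in cm, from 0 to 8.54, then the shift along the tool's x, y, z in cm, then the turn, a rotation vector about the tool's x, y, z in degrees. A call has 1 to 10 rows; each row is the pose to reach, as a shift and turn from the pose commanded when the call began, along the tool's axes at that moment; what a row does not reach only later rows make up. A row lasts 1/12 s, in which the tool goes at most 41.7 mm and 7.16 degrees, less where a joint would pass 70% of its speed; a pose out of reach is approached as far as the arm can. A call with a gripper value outside its range is refused whole. The fingers move at their own pace and stop on an object; "squeeze" is the grip in N (left out, the last holds). Time passes only in rows, so rows that repeat a pose let the fingers close. It gives the time, the measured TCP pose, the force, the opening and the grip force at its end, in the units of the state.
- observe(): the state, without advancing time (a new reading comes with each control period).
- cams.snapshot(name): name is "scene" or "top" or "wrist"; returns a dict with "frame" (480x640x3 uint8, red, green, blue), "K" (3x3 intrinsics, pixels), "rvec" (rotation vector, rad) and "tvec" (3), from world to camera coordinates, as OpenCV has them; the wrist camera has in their place "T_tool_cam" (4x4, takes a point from camera to tool coordinates, whose origin is the TCP and whose axes are the flange's). Camera axes: x right, y down, z forward; pixel columns grow to the right and rows downward; lengths in m; the calibration is good to about 2 mm. The wrist camera is an equidistant fisheye: a pixel r from the principal point sees the ray r / f radians off the axis. A picture is of the moment at which its call begins: read the wrist's pose just before it. There is no depth.
- workorder.hand_in(): hands the job in; it is judged then, once.
The state is a dict: "time": time; "joints": joint angles; "joint_vel": joint speeds; "tau": joint torques, N m; "position": TCP position; "eef_rot": TCP orientation; "ft_force": force on the tool from outside, world axes, zero at the start; "torque": the same for the moment, N m; "grip_width": finger opening in m; "gripper_force": force on a finger pad.
Only numpy, scipy, OpenCV 4.12 (cv2) and the standard library are available. Lean on these libraries where they do the work, as an engineer would, in place of code of your own. Each camera call takes 0.05 s, during which the arm holds its last target. There are 200 camera calls.

## Working session

There is one attempt and no reset: what is moved stays moved. The work goes in short steps, Python scripts to look and compute and a tool call to move; the robot and the scene stay as the last step left them, time stands still between calls to the robot, and variables do not carry over. Pictures are saved under pics/ and viewed, at most 10 in all, crops included, and the job is handed in when it is done.

Besides the shell and the picture viewer there is one more tool, called after "Emit:" as name(argument=value, ...) on one line, values as JSON. move_arm: Moves the arm, as the interface text tells. Its arguments: {"type":"object","properties":{"steps":{"type":"array","items":{"type":"array"}},"squeeze":{"type":"number"}},"required":["steps"]}

```bash
mkdir -p pics; ls; python3 - <<'E'
from rig import observe,cams
import cv2,pickle
s=observe();print({k:s[k] for k in('time','position','eef_rot','ft_force','grip_width')})
d={}
for n in('scene','top'):
    d[n]=cams.snapshot(n);cv2.imwrite(f'pics/{n}0.png',d[n]['frame'][:,:,::-1])
    print(n,d[n]['K'],d[n]['rvec'],d[n]['tvec'])
pickle.dump(d,open('d0.pkl','wb'))
E
```

```text
pics
{'time': 0.0, 'position': array([ 0.20405725, -0.59039802,  0.23066282]), 'eef_rot': array([-5.85023487e-04,  9.86188427e-01,  1.65626156e-01, -1.45268739e-04]), 'ft_force': array([0.87887106, 0.40523646, 1.57275123]), 'grip_width': 0.08553285384070321}
scene [[470.21057346   0.         324.49928336]
 [  0.         470.21057346 236.38848558]
 [  0.           0.           1.        ]] [ 1.40206509  2.00759178 -0.98807026] [ 0.1440409  -0.30603962  1.50337537]
top [[474.27567593   0.         315.42780239]
 [  0.         474.27567593 238.68333272]
 [  0.           0.           1.        ]] [ 2.19471418 -2.17709819  0.05857721] [0.04452934 0.58265504 1.06372564]
```

View pics/top0.png

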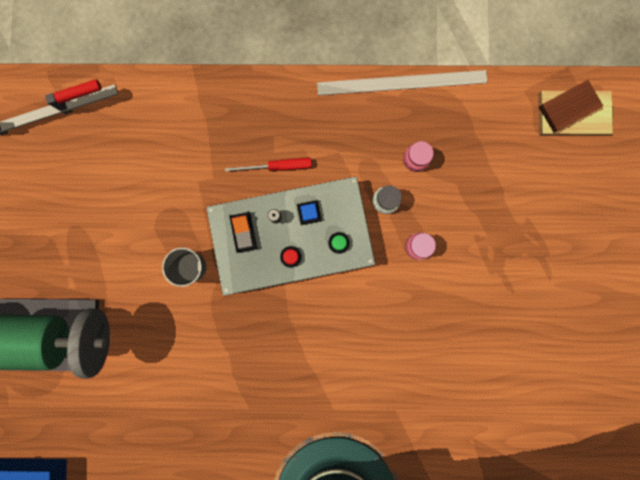

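View pics/scene0.png

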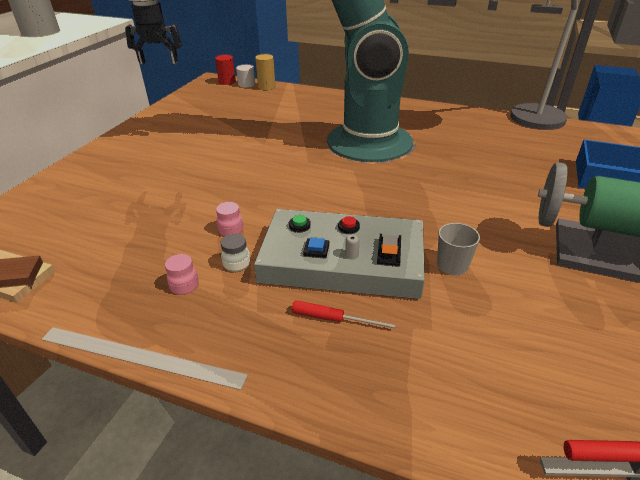

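The top view shows the box with the rocker (amber at 240,222), the workpiece (274,216), blue (309,212), red (290,257) and green (339,243). The scene view shows the same controls at amber (390,249), workpiece (352,246), blue (317,244), green (300,221) and red (349,223).
Possible look-alikes:
- **Amber half:** the grey half (243,240) and the gold cup in the scene view (265,72).
- **Blue key:** the blue bins (32,470).
- **Green button:** the polisher's green motor (30,342).
- **Red button:** red handles, not wanted in any case.

I choose the controls on the box.

```bash
cat > h.py <<'E'
import cv2,numpy as np
from scipy.spatial.transform import Rotation as R
def cast(c,uv,z):
    M=cv2.Rodrigues(np.array(c['rvec'],float))[0];t=np.array(c['tvec']).ravel()
    o=-M.T@t;d=M.T@np.linalg.inv(c['K'])@np.array([*uv,1.])
    return o+d*(z-o[2])/d[2]
def ray(c,uv):
    a=cast(c,uv,0);b=cast(c,uv,.5);return a,(b-a)/np.linalg.norm(b-a)
def tri(c1,u1,c2,u2):
    A=np.zeros((3,3));b=np.zeros(3);rs=[ray(c1,u1),ray(c2,u2)]
    for p,d in rs:
        P=np.eye(3)-np.outer(d,d);A+=P;b+=P@p
    x=np.linalg.solve(A,b);return x,[np.linalg.norm(np.cross(x-p,d)) for p,d in rs]
def mask(f,col,roi):
    h=cv2.cvtColor(f,cv2.COLOR_RGB2HSV).astype(int);H,S,V=h[...,0],h[...,1],h[...,2]
    m={'amber':(H>5)&(H<20)&(S>190)&(V>150),'blue':(H>100)&(H<125)&(S>140)&(V>90),'green':(H>45)&(H<80)&(S>130)&(V>80),'red':((H<4)|(H>175))&(S>180)&(V>110),
       'box':(S<60)&(V>110)}[col].astype(np.uint8)
    z=np.zeros_like(m);x0,y0,x1,y1=roi;z[y0:y1,x0:x1]=m[y0:y1,x0:x1]
    return z
def blob(m):
    n,l,s,c=cv2.connectedComponentsWithStats(m);i=1+s[1:,4].argmax();return c[i],s[i]
E
python3 - <<'E'
import pickle;from h import *
d=pickle.load(open('d0.pkl','rb'));T,S=d['top'],d['scene']
for n,rt,rs in[('amber',(225,205,260,255),(372,230,408,268)),('blue',(295,198,325,228),(303,232,333,260)),('green',(325,230,355,258),(288,212,314,232)),('red',(275,243,305,270),(337,213,362,234))]:
    a,sa=blob(mask(T['frame'],n,rt));b,sb=blob(mask(S['frame'],n,rs))
    print(n,a.round(1),sa,b.round(1),sb,'tri',*[np.round(v,4) for v in tri(T,a,S,b)],'top@.082',cast(T,a,.082).round(4),'scene',cast(S,b,.082).round(4))
m=mask(T['frame'],'box',(203,172,380,300));m=cv2.morphologyEx(m,cv2.MORPH_OPEN,np.ones((5,5)))
cs=max(cv2.findContours(m,0,2)[0],key=cv2.contourArea);r=cv2.minAreaRect(cs);P=[cast(T,q,.06)[:2] for q in cv2.boxPoints(r)]
print(r,np.round(P,4));P=np.array(P)
for i in range(4):
    e=P[(i+1)%4]-P[i];print(np.linalg.norm(e).round(4),np.arctan2(e[1],e[0]).round(4))
print(P.mean(0))
f=T['frame'][170:300,195:395];cv2.imwrite('pics/crop.png',cv2.resize(f,None,fx=4,fy=4,interpolation=3)[:,:,::-1])
E
```

```text
amber [239.9 223.6] [232 216  17  16 203] [389.1 249. ] [382 245  15   9 120] tri [0.6096 0.2115 0.0823] [0. 0.] top@.082 [0.6096 0.2115 0.082 ] scene [0.6093 0.2114 0.082 ]
blue [308.6 211.5] [300 203  18  18 242] [316.  243.9] [308 238  17  13 189] tri [0.6374 0.0644 0.0764] [0.0004 0.0004] top@.082 [0.6369 0.0639 0.082 ] scene [0.6437 0.0674 0.082 ]
green [338.6 242.1] [331 235  16  15 187] [299.5 220. ] [292 215  15  11 115] tri [ 5.714e-01 -5.000e-04  7.630e-02] [0.0009 0.0009] top@.082 [ 0.5714 -0.0011  0.082 ] scene [0.5784 0.0036 0.082 ]
red [290.  256.2] [283 249  15  15 180] [348.9 221.5] [342 217  14  11 118] tri [0.5403 0.1038 0.0765] [0.0007 0.0007] top@.082 [0.5404 0.1028 0.082 ] scene [0.5473 0.1066 0.082 ]
((289.8310546875, 235.57217407226562), (89.63578033447266, 154.52093505859375), 78.5506591796875) [[ 0.6479  0.2926]
 [ 0.7185 -0.0411]
 [ 0.525  -0.0805]
 [ 0.4554  0.2494]]
0.3411 -1.3623
0.1975 -2.9408
0.3371 1.7785
0.1972 0.2211
[0.58668664 0.10510723]
```

View pics/crop.png

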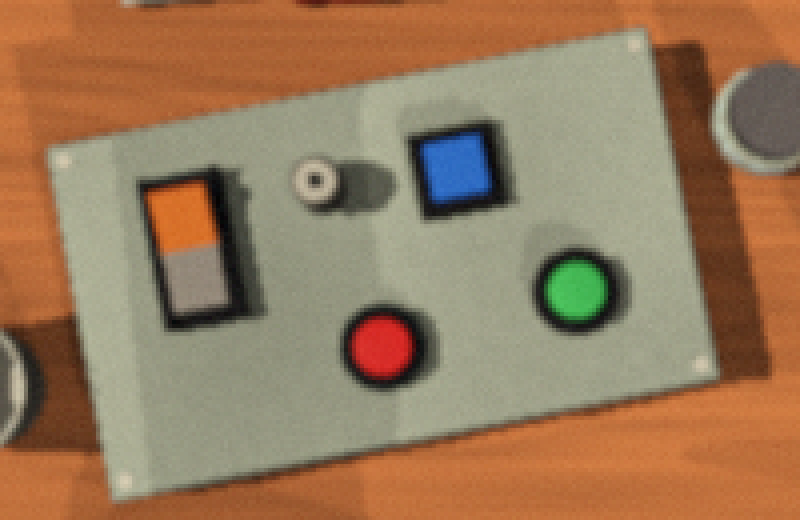

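The crop confirms the choice: amber half at the top of the rocker, blue square key, round green at right, round red at lower left. The box measures 340 x 197 mm, as described, and its yaw is about 0.209. Next I work out the first shift.

```bash
cat > go.py <<'E'
import sys;from h import *;from rig import observe
s=observe();q=s['eef_rot'];r=R.from_quat([*q[1:],q[0]])
t=np.array(eval(sys.argv[1]));Y=.209
g=R.from_matrix(np.array([[np.cos(Y),np.sin(Y),0],[np.sin(Y),-np.cos(Y),0],[0,0,-1]]))
print('t',s['time'],'pos',np.round(s['position'],4),'F',np.round(s['ft_force'],1),'w',s['grip_width'],'shift cm',(r.inv().apply(t-s['position'])*100).round(2),'rot deg',np.degrees((r.inv()*g).as_rotvec()).round(2))
E
python3 go.py "[.615,.212,.2]"
```

```text
t 0.1 pos [ 0.2041 -0.5904  0.2307] F [-0.5 -0.1  0.2] w 0.08560604322335853 shift cm [ 65.05 -62.41   3.13] rot deg [-0.06  0.01  7.09]
```

Emit:
move_arm(steps=[[0,[3,-2.9,0],[0,0,3]],[0,[65,-62.4,3],[0,0,7.1]],[0,[65,-62.4,3],[0,0,7.1]],[0,[65,-62.4,3],[0,0,7.1]],[0,[65,-62.4,3],[0,0,7.1]],[0,[65,-62.4,3],[0,0,7.1]],[0,[65,-62.4,3],[0,0,7.1]],[0,[65,-62.4,3],[0,0,7.1]],[0,[65,-62.4,3],[0,0,7.1]],[0,[65,-62.4,3],[0,0,7.1]]], squeeze=20)

```text
time: 0.93
position: [0.3941, -0.218, 0.2182]
eef_rot: [0.0, 0.995, 0.104, -0.0]
ft_force: [2.1, -0.8, -0.3]
grip_width: -0.0001
gripper_force: 0.0
```

```bash
python3 go.py "[.615,.212,.2]"
```

```text
t 0.9333 pos [ 0.3941 -0.218   0.2182] F [ 2.1 -0.8 -0.3] w -8.201866990690066e-05 shift cm [ 30.52 -37.49   1.81] rot deg [ 0.01  0.01 -0.01]
```

Emit:
move_arm(steps=[[0,[30.5,-37.5,5],[0,0,0]],[0,[30.5,-37.5,5],[0,0,0]],[0,[30.5,-37.5,5],[0,0,0]],[0,[30.5,-37.5,5],[0,0,0]],[0,[30.5,-37.5,5],[0,0,0]],[0,[30.5,-37.5,5],[0,0,0]],[0,[30.5,-37.5,5],[0,0,0]],[0,[30.5,-37.5,5],[0,0,0]],[0,[30.5,-37.5,5],[0,0,0]],[0,[30.5,-37.5,5],[0,0,0]]])

```text
time: 1.77
position: [0.5834, 0.1506, 0.1748]
eef_rot: [0.0, 0.995, 0.104, -0.0]
ft_force: [0.6, -1.6, -0.3]
grip_width: -0.0001
gripper_force: 0.0
```

```bash
python3 go.py "[.615,.212,.14]"
```

```text
t 1.7667 pos [0.5834 0.1506 0.1748] F [ 0.6 -1.6 -0.3] w -0.00012760164764049012 shift cm [ 4.36 -5.35  3.47] rot deg [ 0.    0.03 -0.03]
```

Emit:
move_arm(steps=[[0,[3.2,-4,2],[0,0,0]],[0,[4.4,-5.4,3.5],[0,0,0]],[0,[4.4,-5.4,3.5],[0,0,0]],[0,[4.4,-5.4,3.5],[0,0,0]],[0,[4.4,-5.4,3.5],[0,0,0]],[0,[4.4,-5.4,3.5],[0,0,0]]])

```text
time: 2.27
position: [0.615, 0.2096, 0.1409]
eef_rot: [0.0, 0.995, 0.104, 0.0]
ft_force: [0.8, 0.1, -0.3]
grip_width: 0.0
gripper_force: 0.0
```

```bash
python3 go.py "[.615,.212,.1]";python3 - <<'E'
from rig import cams
import cv2
f=cams.snapshot('wrist')['frame'];cv2.imwrite('pics/w1.png',f[:,:,::-1])
E
```

```text
t 2.2667 pos [0.615  0.2096 0.1409] F [ 0.8  0.1 -0.3] w 1.0688588007897617e-05 shift cm [ 0.05 -0.24  4.09] rot deg [ 0.03 -0.03 -0.08]
```

View pics/w1.png

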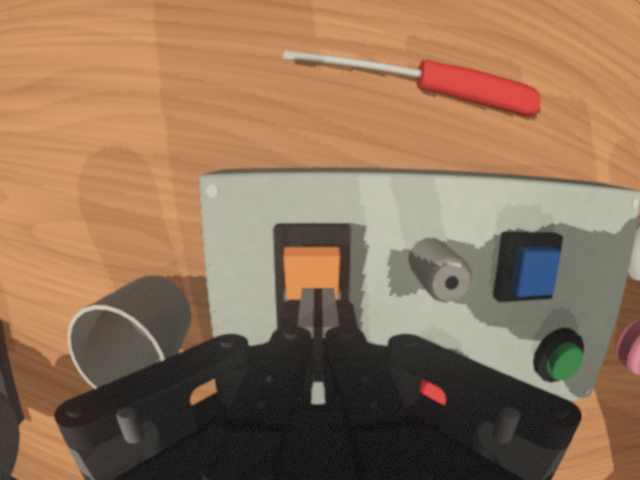

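The wrist view shows the fingertips (318,295) lined up just before the amber half (312,270), with about 2 mm of sideways correction still to make. Everything else is clear of the fingers.

Emit:
move_arm(steps=[[0,[0,-0.2,2],[0,0,0]],[0,[0,-0.2,4],[0,0,0]],[0,[0,-0.2,4.4],[0,0,0]],[0,[0,-0.2,4.8],[0,0,0]],[0,[0,-0.2,5.2],[0,0,0]],[0,[0,-0.2,5.5],[0,0,0]],[0,[0,-0.2,5.8],[0,0,0]],[0,[0,-0.2,5.8],[0,0,0]]])

```text
time: 2.98
position: [0.6146, 0.2127, 0.0825]
eef_rot: [-0.0, 0.995, 0.104, 0.0]
ft_force: [0.3, 0.5, 0.7]
grip_width: -0.0003
gripper_force: 0.5
```

```bash
python3 go.py "[.615,.212,.08]"
```

```text
t 2.9833 pos [0.6146 0.2127 0.0825] F [0.3 0.5 0.7] w -0.0002837793992144754 shift cm [0.02 0.08 0.25] rot deg [-0.01 -0.03 -0.02]
```

Emit:
move_arm(steps=[[0,[0,0,0.15],[0,0,0]],[0,[0,0,0.3],[0,0,0]],[0,[0,0,0.3],[0,0,0]],[0,[0,0,0.3],[0,0,0]]])

```text
time: 3.32
position: [0.6148, 0.2128, 0.0801]
eef_rot: [-0.0, 0.995, 0.104, 0.001]
ft_force: [0.4, -1.8, 9.1]
grip_width: -0.0
gripper_force: 4.8
```

```bash
python3 go.py "[.615,.212,.08]";python3 - <<'E'
from rig import cams
import cv2
f=cams.snapshot('wrist')['frame'][200:380,230:430];cv2.imwrite('pics/w2.png',cv2.resize(f[:,:,::-1],None,fx=3,fy=3))
E
```

```text
t 3.3167 pos [0.6148 0.2128 0.0801] F [ 0.4 -1.8  9.1] w -1.0321762038723725e-05 shift cm [-0.    0.08  0.01] rot deg [ 0.   -0.06 -0.01]
```

View pics/w2.png

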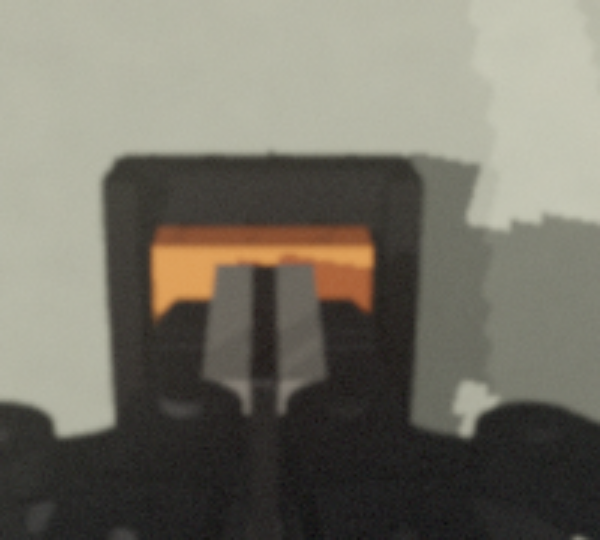

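The fingertips bear on the amber half (crop 265,270), with the tool at 80 mm and about 9 N. I push a little more to confirm the stop.

Emit:
move_arm(steps=[[0,[0,0,0.2],[0,0,0]],[0,[0,0,0.4],[0,0,0]],[0,[0,0,0.4],[0,0,0]],[0,[0,0,0.4],[0,0,0]]])

```text
time: 3.7
position: [0.6151, 0.2131, 0.0795]
eef_rot: [0.0, 0.995, 0.104, 0.001]
ft_force: [-21.8, -10.9, 59.2]
grip_width: 0.0003
gripper_force: 30.7
```

Hard stop reached. I lift off.

Emit:
move_arm(steps=[[0,[0,0,-1],[0,0,0]],[0,[0,0,-4],[0,0,0]],[0,[0,0,-7],[0,0,0]],[0,[0,0,-7.5],[0,0,0]],[0,[0,0,-7.5],[0,0,0]]])

```text
time: 4.12
position: [0.6152, 0.2132, 0.1525]
eef_rot: [-0.0, 0.995, 0.104, 0.002]
ft_force: [-0.0, -0.3, -1.2]
grip_width: -0.0004
gripper_force: 0.0
```

```bash
python3 go.py "[.637,.064,.15]"; python3 - <<'E'
from rig import cams
import cv2
f=cams.snapshot('wrist')['frame'];cv2.imwrite('pics/w3.png',f[:,:,::-1])
E
```

```text
t 4.1167 pos [0.6152 0.2132 0.1525] F [-0.  -0.3 -1.2] w -0.0004453198230660882 shift cm [-0.96 15.05  0.24] rot deg [-0.02 -0.18 -0.01]
```

View pics/w3.png

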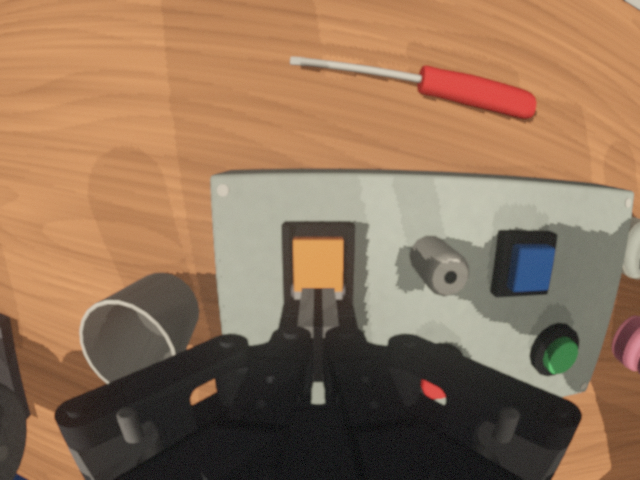

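The amber half (318,265) now lies level with no front face showing. The workpiece (440,268) is undisturbed. Next is blue.

Emit:
move_arm(steps=[[0,[0,4,0],[0,0,0]],[0,[-0.5,8,0],[0,0,0]],[0,[-1,12,0],[0,0,0]],[0,[-1,15,0],[0,0,0]],[0,[-1,15,0.2],[0,0,0]],[0,[-1,15,0.2],[0,0,0]],[0,[-1,15,0.2],[0,0,0]]])

```text
time: 4.75
position: [0.635, 0.0646, 0.1471]
eef_rot: [-0.0, 0.995, 0.104, -0.001]
ft_force: [-0.8, 1.7, 0.5]
grip_width: -0.0005
gripper_force: 0.0
```

```bash
python3 go.py "[.637,.064,.09]"; python3 - <<'E'
from rig import cams
import cv2
f=cams.snapshot('wrist')['frame'];cv2.imwrite('pics/w4.png',f[:,:,::-1])
E
```

```text
t 4.75 pos [0.635  0.0646 0.1471] F [-0.8  1.7  0.5] w -0.0005222253514076563 shift cm [0.19 0.11 5.71] rot deg [-0.05  0.11  0.02]
```

View pics/w4.png

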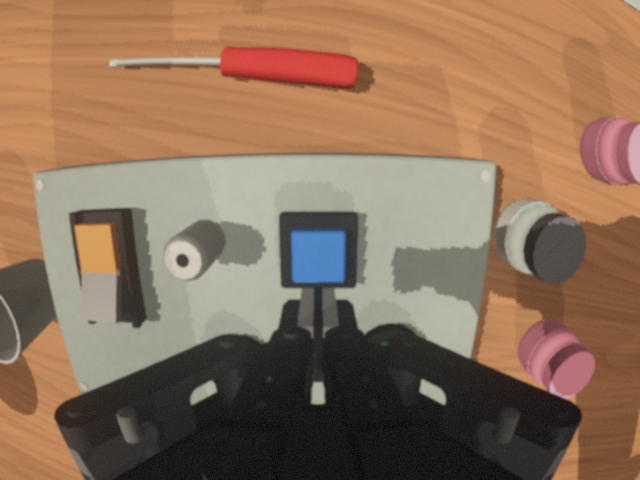

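The fingertips (318,295) are centred sideways on the blue key (318,257), and the rocker at left shows amber level with grey raised. I push blue down in small steps.

Emit:
move_arm(steps=[[0,[0.2,0.1,3],[0,0,0]],[0,[0.2,0.1,5.7],[0,0,0]],[0,[0.2,0.1,6.1],[0,0,0]],[0,[0.2,0.1,6.4],[0,0,0]],[0,[0.2,0.1,6.7],[0,0,0]],[0,[0.2,0.1,6.9],[0,0,0]],[0,[0.2,0.1,7.1],[0,0,0]],[0,[0.2,0.1,7.1],[0,0,0]],[0,[0.2,0.1,7.1],[0,0,0]]])

```text
time: 5.55
position: [0.6383, 0.0635, 0.0781]
eef_rot: [-0.0, 0.995, 0.104, 0.001]
ft_force: [0.7, 0.8, 2.1]
grip_width: -0.0004
gripper_force: 1.2
```

Emit:
move_arm(steps=[[0,[0,0,0.2],[0,0,0]],[0,[0,0,0.4],[0,0,0]],[0,[0,0,0.5],[0,0,0]],[0,[0,0,0.5],[0,0,0]],[0,[0,0,0.5],[0,0,0]]])

```text
time: 5.97
position: [0.6387, 0.0635, 0.0752]
eef_rot: [0.0, 0.995, 0.104, 0.001]
ft_force: [-15.0, -1.0, 42.6]
grip_width: 0.0003
gripper_force: 21.2
```

Blue is at its hard stop. I lift off.

Emit:
move_arm(steps=[[0,[0,0,-1],[0,0,0]],[0,[0,0,-4],[0,0,0]],[0,[0,0,-6.5],[0,0,0]],[0,[0,0,-6.5],[0,0,0]]])

```text
time: 6.3
position: [0.64, 0.0635, 0.1422]
eef_rot: [0.0, 0.995, 0.104, 0.003]
ft_force: [0.8, 0.3, -0.3]
grip_width: -0.0004
gripper_force: 0.0
```

```bash
python3 go.py "[.572,-.001,.14]"
```

```text
t 6.3 pos [0.64   0.0635 0.1422] F [ 0.8  0.3 -0.3] w -0.00035460977384146756 shift cm [-7.99  4.91  0.17] rot deg [ 0.05 -0.34 -0.02]
```

Emit:
move_arm(steps=[[0,[-3.4,2.1,0],[0,0,0]],[0,[-6.8,4.2,0],[0,0,0]],[0,[-8,4.9,0],[0,0,0]],[0,[-8,4.9,0],[0,0,0]],[0,[-8,4.9,0],[0,0,0]],[0,[-8,4.9,0],[0,0,0]]])

```text
time: 6.8
position: [0.5703, -0.0007, 0.1374]
eef_rot: [-0.0, 0.995, 0.104, 0.0]
ft_force: [-0.1, -0.1, 0.0]
grip_width: -0.0006
gripper_force: 0.0
```

```bash
python3 go.py "[.572,-.001,.09]"; python3 - <<'E'
from rig import cams
import cv2
f=cams.snapshot('wrist')['frame'];cv2.imwrite('pics/w5.png',f[:,:,::-1])
E
```

```text
t 6.8 pos [ 0.5703 -0.0007  0.1374] F [-0.1 -0.1  0. ] w -0.0005608826368049792 shift cm [0.16 0.06 4.74] rot deg [-0.01 -0.03  0.01]
```

View pics/w5.png

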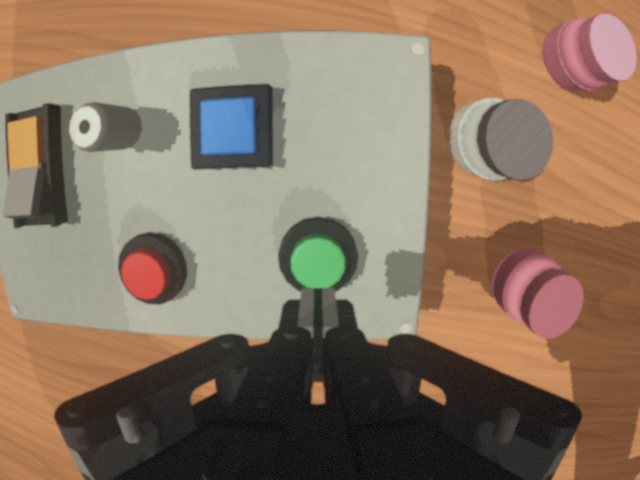

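The fingertips (318,295) are centred on green (318,262); blue is visibly down and the rocker is on. I press green, hold it and release.

Emit:
move_arm(steps=[[0,[0.1,0,3],[0,0,0]],[0,[0.2,0,4.7],[0,0,0]],[0,[0.2,0,5.4],[0,0,0]],[0,[0.2,0,6.4],[0,0,0]],[0,[0.2,0,6.5],[0,0,0]],[0,[0.2,0,6.5],[0,0,0]],[0,[0.2,0,6.5],[0,0,0]],[0,[0.2,0,6.5],[0,0,0]],[0,[0.2,0,6.5],[0,0,0]],[0,[0.2,0,6.5],[0,0,0]]])

```text
time: 7.68
position: [0.5722, 0.0001, 0.0752]
eef_rot: [0.0, 0.995, 0.105, 0.0]
ft_force: [-23.4, 0.1, 52.3]
grip_width: 0.0
gripper_force: 26.1
```

Emit:
move_arm(steps=[[0,[0,0,-1],[0,0,0]],[0,[0,0,-5],[0,0,0]],[0,[0,0,-8],[0,0,0]],[0,[0,0,-10],[0,0,0]],[0,[0,0,-10],[0,0,0]],[0,[0,0,-10],[0,0,0]],[0,[0,0,-10],[0,0,0]]])

```text
time: 8.27
position: [0.5716, -0.0006, 0.1719]
eef_rot: [-0.0, 0.995, 0.104, -0.0]
ft_force: [-0.5, -0.4, -1.0]
grip_width: 0.0004
gripper_force: 0.0
```

```bash
python3 go.py "[.572,-.001,.09]"; python3 - <<'E'
from rig import cams
import cv2
f=cams.snapshot('wrist')['frame'];cv2.imwrite('pics/w6.png',f[:,:,::-1])
E
```

```text
t 8.2667 pos [ 0.5716 -0.0006  0.1719] F [-0.5 -0.4 -1. ] w 0.000365662900193211 shift cm [0.03 0.05 8.19] rot deg [-0.01  0.02  0.01]
```

View pics/w6.png

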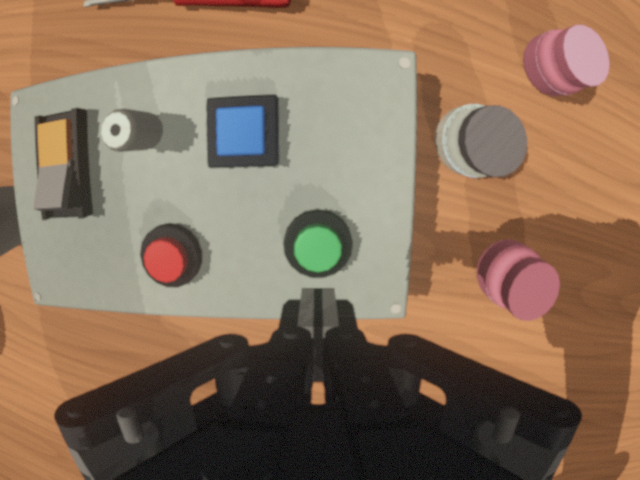

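Green (318,248) is back out, blue (241,131) is down, the rocker (52,160) is on, and the workpiece and jar stand undisturbed. I hand in.

```bash
python3 -c "
from rig import workorder
print(workorder.hand_in())"
```

```text
the job is handed in; nothing more can be done
None
```

I tipped the rocker fully on, pushed the blue key in (it stayed down), then held green down for about half a second and let go. Red was never touched, the workpiece and jar stood where they were in the last picture, the arm kept clear of the cup and screwdriver, and I handed the job in at about 8.3 s; hand-in gave no verdict.

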